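# Unbar the tube rack and set two horn tubes out on the cradle

## Task

The bar lying in the two open brackets locks three brass tubes into the wooden rack: lift it out by its handle and lay it flat, handle up, in the shallow steel tray. Then take the two thick tubes out of the rack and lay them, one in each groove, in the small two-groove cradle, about centred lengthwise and without dropping them. Leave the slim tube in the rack and everything else where it is.

Things in the scene. Friction and masses are not known exactly. Their poses are not given: they have to be found in the camera images.
- rack: wooden rack, fixed, 150 (x) x 210 (y) mm; origin on the table under its centre, z up. Two saw-tooth combs, 16 mm thick, at x = -52 and +52 mm form three 90-degree grooves along its x, at y = -50, 0 and +50 mm; groove bottoms 26 mm, tooth tops 51 mm above the table. Between the combs only a 12 mm base plank, so the tubes' middles are free
- bracket_left (a point): the +y one of the rack's two steel brackets, open at the top, at rack x = 0, y = +93 mm: centre of the rest on which the bar lies, 56 mm above the table; cheek tops 66 mm; slot 24 mm wide in x; 8 mm thick in y
- bracket_right (a point): the same for the bracket at rack y = -93 mm
- bar: retaining bar, aluminium, 20 (x) x 200 (y) x 12 (z) mm, with an upright wooden fin handle on its middle, 14 (x) x 44 (y) mm, from 12 to 48 mm above the bar's underside; 0.13 to 0.25 kg; origin at the centre of the underside, z towards the handle. At the start it lies loose in the brackets across all three tubes, 3 mm above the thick ones
- tube_a: thick brass tube, 22 mm diameter, 160 mm long, about 0.1 kg; origin at its middle on its axis, x along the tube (it may be rolled about x). At the start it lies in one of the three rack grooves (which one varies), axis 41.5 mm above the table
- tube_b: the other thick brass tube, the same as tube_a
- slim_tube: slim brass tube, 12 mm diameter, 160 mm long; origin at its middle on its axis, x along the tube; lies in the remaining rack groove and stays there
- cradle: small wooden cradle, fixed, 150 (x) x 108 (y) mm, built like the rack but with two grooves along its x at y = -25 and +25 mm and no brackets; origin on the table under its centre, z up. It and the tray stand side by side to the right of the rack; which is nearer the rack varies
- seat_left (a point): middle of the cradle's +y groove, where the axis of a seated, centred thick tube lies, 41.5 mm above the table; x along the groove
- seat_right (a point): the same for the cradle's -y groove
- tray: shallow dark steel tray, fixed, 240 (x) x 90 (y) x 14 mm outside, walls and floor 4 mm; origin on the table under its centre; the bar lies along its x
- tray_floor (a point): centre of the tray's inner floor, 4 mm above the table
- jar: bystander: a squat jar, 52 mm across, 55 mm tall, behind the rack
- bell: bystander: a small brass horn flare standing on its wide end, 74 mm across, 85 mm tall, on the robot's side of the cradle
- mallet: bystander: a hammer 200 mm long lying near the far edge
- wrench: bystander: a wrench 160 mm long lying near the far edge
- brush: bystander: a brush 170 mm long lying beyond the rack's left end
- ingot: bystander: a steel disc, 60 mm across, 40 mm tall, on the right
Not all that is in view belongs to the job. What is shaped like the cradle but purple or red is not meant.

How it is judged (in metres and radians):
On the way, in this order (a step that is already met when the one before it is completed fails the run):
1. the bar lies flat, handle up, in the tray, let go, while all three tubes are still in their rack grooves (horizontal distance between bar and tray_floor below 0.045 m and z of bar in the frame of tray_floor between -0.004 and 0.004 m and angle between bar's own z axis and vertical below 0.1 rad and contact force between the fingers and bar below 0.05 N and distance of each of tube_a, tube_b, slim_tube from where it was at the start of the episode below 0.012 m), for 0.2 s.
2. both thick tubes lie in the cradle, one in each groove ((((x of tube_a in the frame of seat_left between -0.025 and 0.025 m and y of tube_a in the frame of seat_left between -0.004 and 0.004 m and z of tube_a in the frame of seat_left between -0.004 and 0.004 m and angle between the x axis of tube_a and the x axis of seat_left, either way round below 0.1 rad) and (x of tube_b in the frame of seat_right between -0.025 and 0.025 m and y of tube_b in the frame of seat_right between -0.004 and 0.004 m and z of tube_b in the frame of seat_right between -0.004 and 0.004 m and angle between the x axis of tube_b and the x axis of seat_right, either way round below 0.1 rad)) or ((x of tube_a in the frame of seat_right between -0.025 and 0.025 m and y of tube_a in the frame of seat_right between -0.004 and 0.004 m and z of tube_a in the frame of seat_right between -0.004 and 0.004 m and angle between the x axis of tube_a and the x axis of seat_right, either way round below 0.1 rad) and (x of tube_b in the frame of seat_left between -0.025 and 0.025 m and y of tube_b in the frame of seat_left between -0.004 and 0.004 m and z of tube_b in the frame of seat_left between -0.004 and 0.004 m and angle between the x axis of tube_b and the x axis of seat_left, either way round below 0.1 rad)))), for 0.2 s.
At the end, for the whole second after the job is handed in: bar flat on the tray floor, handle up (4 mm, 0.1 rad); a thick tube in each cradle groove (axis within 4 mm, lengthwise within 25 mm, 0.1 rad); slim tube still in its rack groove (moved under 12 mm); all let go and at rest (horizontal distance between bar and tray_floor below 0.045 m and z of bar in the frame of tray_floor between -0.004 and 0.004 m and angle between bar's own z axis and vertical below 0.1 rad and (((x of tube_a in the frame of seat_left between -0.025 and 0.025 m and y of tube_a in the frame of seat_left between -0.004 and 0.004 m and z of tube_a in the frame of seat_left between -0.004 and 0.004 m and angle between the x axis of tube_a and the x axis of seat_left, either way round below 0.1 rad) and (x of tube_b in the frame of seat_right between -0.025 and 0.025 m and y of tube_b in the frame of seat_right between -0.004 and 0.004 m and z of tube_b in the frame of seat_right between -0.004 and 0.004 m and angle between the x axis of tube_b and the x axis of seat_right, either way round below 0.1 rad)) or ((x of tube_a in the frame of seat_right between -0.025 and 0.025 m and y of tube_a in the frame of seat_right between -0.004 and 0.004 m and z of tube_a in the frame of seat_right between -0.004 and 0.004 m and angle between the x axis of tube_a and the x axis of seat_right, either way round below 0.1 rad) and (x of tube_b in the frame of seat_left between -0.025 and 0.025 m and y of tube_b in the frame of seat_left between -0.004 and 0.004 m and z of tube_b in the frame of seat_left between -0.004 and 0.004 m and angle between the x axis of tube_b and the x axis of seat_left, either way round below 0.1 rad))) and contact force between the fingers and bar below 0.05 N and contact force between the fingers and tube_a below 0.05 N and contact force between the fingers and tube_b below 0.05 N and linear speed of each of bar, tube_a, tube_b, slim_tube below 0.02 m/s and distance of slim_tube from where it was at the start of the episode below 0.012 m); the robot touches nothing.
It fails at once if the slim tube is moved more than 30 mm (distance of slim_tube from where it was at the start of the episode above 0.03 m).
It fails at once if a tube or the bar is dropped (falls free at over 0.7 m/s, about 25 mm) ((linear speed of tube_a above 0.7 m/s and contact force between the arm and tube_a below 0.01 N) or (linear speed of tube_b above 0.7 m/s and contact force between the arm and tube_b below 0.01 N) or (linear speed of bar above 0.7 m/s and contact force between the arm and bar below 0.01 N)).
It fails at once if a bystander is moved more than 40 mm (distance of any of jar, bell, mallet, wrench, brush, ingot from where it was at the start of the episode above 0.04 m).
It also fails if it takes over 72 s, if anything falls off the work surface, if the arm or the gripper's body presses on something with over 40 N, if the wrist force passes 120 N, or if a joint passes its speed limit or range.

## Robot

A 6-joint arm with a two-finger parallel gripper is mounted at the origin on the work surface. World frame = base frame: x ahead of the robot, y to its left, z up, the work surface at z = 0. Lengths are in mm, angles in rad, forces in N, time in s.
With the tool pointing down it reaches from about 275 to 1000 mm from the base axis. Payload 8.4 kg.
Tool frame: the origin (TCP) lies midway between the tips of the shut fingers; the grasp point (between the pads) lies 19 mm behind it; z points along the fingers, y is the direction in which the jaws open and shut (so a half turn about z gives the same grasp; the last joint's range is limited). The gripper opens to 85 mm and grips with 20 to 120 N. Pads are 22 mm wide; open, the fingers measure 114 mm over their backs; the gripper's body (76 mm by 85 mm) begins 54 mm behind the grasp point. The pads swing forward as they close: fully open they stand 13 mm farther back than shut.
Start: joints at [-1.308, 0.353, 1.633, -0, 1.155, -0.002], TCP at [163.571, -603.218, 231.281] pointing down, gripper open.
Joint ranges: [-2.63, 2.63], [-0.92, 2.1], [0.06, 2.66], [-1.3, 4.44], [0, 2.69], [-3.02, 3.02]. Speed limits (rad/s): [2.22, 2.22, 2.79, 3.14, 3.14, 3.14].

## Interface

Orientations are given as [roll, pitch, yaw] about the fixed x, y, z axes, in that order (R = Rz(yaw) Ry(pitch) Rx(roll)).
In Python, from rig import * gives the robot as it stands.
- The arm moves only by the tool play_rows, never from a script. Its argument "moves" is a list of rows, each a list of 3 entries, a list of its own where there are three numbers: the shift along the tool's x, y, z in m, then the turn, a rotation vector about the tool's x, y, z in rad, then the opening in per cent of the stroke, from 0 (shut) to 100 (fully open). In form: [[[x, y, z], [rx, ry, rz], fingers], ...]. A call has 1 to 20 rows; each row shifts and turns the commanded pose from where the row before left it, along the tool's axes as they then stand; what a row does not reach is not made up. A row lasts 1/10 s, in which the tool goes at most 50 mm and 8.59 degrees, less where a joint would pass 70% of its speed; a pose out of reach is approached as far as the arm can. A call is refused whole if a number of a shift passes 0.05 or a number of a turn 0.15, either way. A call with a gripper value outside its range is refused whole. The fingers move at their own pace and stop on an object; "squeeze" is the grip in N (left out, the last holds). Time passes only in rows, so rows that do not move let the fingers close. It gives the time, the measured TCP pose, the force and the opening at its end, in the units of the state.
- sense(): the state, without advancing time (a new reading comes with each control period).
- grab_frame(name): name is "side" or "top" or "wrist"; returns a dict with "pixels" (480x640x3 uint8, red, green, blue), "intrinsics" (3x3 intrinsics, pixels), "R" (3x3) and "t" (3): a world point X has camera coordinates R X + t. Camera axes: x right, y down, z forward; pixel columns grow to the right and rows downward; lengths in mm; the calibration is good to about 2 mm. A picture is of the moment at which its call begins. There is no depth.
- sign_off(): hands the job in, once; it reports no verdict.
The state is a dict: "clock": time; "qpos": joint angles; "qvel": joint speeds; "joint_efforts": joint torques, N m; "eef_pos": TCP position; "tcp_rot": TCP orientation; "contact_force": force on the tool from outside, world axes, zero at the start; "wrist_torque": the same for the moment, N m; "opening": opening from 0.0 (shut) to 1.0 (fully open).
Only numpy, scipy, OpenCV 4.12 (cv2) and the standard library are available. Lean on these libraries where they do the work, as an engineer would, in place of code of your own. Each camera call takes 0.05 s, during which the arm holds its last target. There are 200 camera calls.

## Working session

There is one attempt and no reset: what is moved stays moved. The work goes in short steps, Python scripts to look and compute and a tool call to move; the robot and the scene stay as the last step left them, time stands still between calls to the robot, and variables do not carry over. Pictures are saved under pics/ and viewed, about 8 in all and at most 12, crops included, and the job is handed in when it is done.

Besides the shell and the picture viewer there is one more tool, called after "Emit:" as a command line: name --argument value ..., lists and objects as JSON in quotes. play_rows: Moves the arm, as the interface text tells. Its arguments: {"type":"object","properties":{"moves":{"type":"array"},"squeeze":{"type":"number"}},"required":["moves"]}

```bash
mkdir -p pics
python3 - <<'E'
from rig import *
import cv2
for n in ("top","side"):
    f=grab_frame(n); cv2.imwrite(f"pics/{n}0.png",f["pixels"][:,:,::-1]); print(n,f["intrinsics"],f["R"],f["t"])
print(sense())
E
```

```text
top [[554.37871392   0.         308.89889556]
 [  0.         554.37871392 241.59073415]
 [  0.           0.           1.        ]] [[ 0.01762162 -0.99980643  0.00875109]
 [-0.99466868 -0.01841916 -0.10146407]
 [ 0.10160561 -0.00691648 -0.99480071]] [ -32.71442087  492.78514936 1328.34400344]
side [[464.55888232   0.         314.54565396]
 [  0.         464.55888232 241.56999697]
 [  0.           0.           1.        ]] [[ 0.99725793 -0.07202194 -0.01701352]
 [-0.06312343 -0.70784948 -0.70353717]
 [ 0.0386271   0.70268198 -0.71045477]] [-482.00757304   48.9310491  1059.577891  ]
{'clock': 0.1, 'qpos': array([-1.30838465e+00,  3.53615469e-01,  1.63407069e+00,  2.71043734e-05,
        1.15521637e+00, -2.42168729e-03]), 'qvel': array([ 0.00025833, -0.00072064, -0.00205975, -0.00049354,  0.00097881,
       -0.00164014]), 'joint_efforts': array([ 1.37327595e-03, -6.06355476e+01, -3.42817640e+01,  1.41393512e-04,
        3.92085043e-03, -5.36505786e-05]), 'eef_pos': array([ 163.4732754 , -602.78466166,  230.60924106]), 'tcp_rot': array([-3.14028285e+00, -2.79549798e-05,  2.64822389e-01]), 'contact_force': array([-0.11735001, -0.5207871 ,  0.10133659]), 'wrist_torque': array([-0.0033709 ,  0.00103454, -0.02369483]), 'opening': 1.0001648726415162}
```

View pics/top0.png

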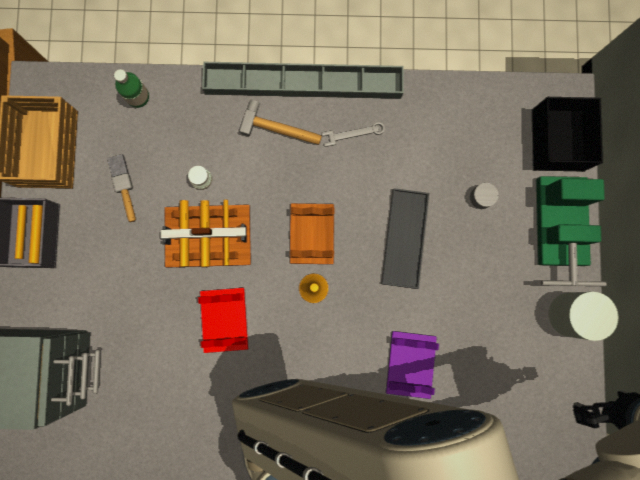

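View pics/side0.png

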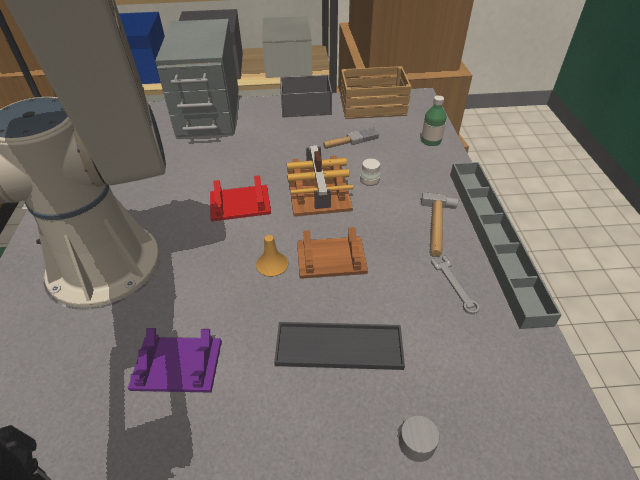

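Target candidates in the top view:
- Cradle: brown (312,234). Red (223,320) and purple (412,365) are decoys, so I choose brown.
- Tray: dark flat (405,239). The compartment tray (302,79) and black box (567,133) are not it.
- Bar: white, with its handle at (202,231).
- Tubes: thick at columns 184 and 205, slim at 226. The tubes in the box at (27,232) are not meant.

```bash
cat > h.py <<'E'
import numpy as np, cv2
def ray(f,px,z):
    px=np.atleast_2d(np.asarray(px,float)); K,R,t=f["intrinsics"],f["R"],f["t"]
    d=np.c_[px,np.ones(len(px))]@np.linalg.inv(K).T@R; C=-R.T@t
    return C+d*((z-C[2])/d[:,2])[:,None]
def proj(f,X):
    c=np.atleast_2d(X)@f["R"].T+f["t"]; p=c@f["intrinsics"].T; return p[:,:2]/p[:,2:]
def mask(f,lo,hi,box):
    h=cv2.cvtColor(f["pixels"],cv2.COLOR_RGB2HSV); m=cv2.inRange(h,lo,hi); o=np.zeros_like(m)
    x0,y0,x1,y1=box; o[y0:y1,x0:x1]=m[y0:y1,x0:x1]; return o
def rect(f,m,z):
    ys,xs=np.nonzero(m); P=ray(f,np.c_[xs,ys],z)[:,:2].astype(np.float32)
    n,l,s,c=cv2.connectedComponentsWithStats(m); k=1+s[1:,4].argmax(); P=P[l[ys,xs]==k]
    (c,w,a)=cv2.minAreaRect(P); return np.round(c,1),np.round(w,1),round(a,2),len(P)
E
python3 - <<'E'
from rig import *
from h import *
f=grab_frame("top"); im=f["pixels"]
h=cv2.cvtColor(im,cv2.COLOR_RGB2HSV)
for n,p in dict(cradle=(312,234),comb=(312,210),rackpl=(195,250),tubeA=(184,215),tubeB=(205,250),slim=(226,215),tray=(405,239),traywall=(390,200),bar=(230,232),handle=(202,231),table=(350,300)).items(): print(n,h[p[1],p[0]])
cr=np.hstack([im[185:300,150:350]]); cv2.imwrite("pics/crop1.png",cv2.resize(cr,(800,460),interpolation=cv2.INTER_CUBIC)[:,:,::-1])
print("cradle",rect(f,mask(f,(5,110,60),(18,255,255),(280,195,345,272)),12))
print("rack",rect(f,mask(f,(5,110,60),(30,255,255),(155,195,262,275)),12))
print("tray",rect(f,mask(f,(0,0,20),(180,90,85),(370,180,440,300)),14))
print("bar",rect(f,mask(f,(0,0,150),(180,60,255),(155,220,255,245)),68))
E
```

```text
cradle [ 14 209 204]
comb [ 13 214 142]
rackpl [ 14 217 195]
tubeA [ 21 231 219]
tubeB [ 23 220 223]
slim [ 20 224 222]
tray [17 22 81]
traywall [20 45 85]
bar [ 26  32 221]
handle [ 11 223  89]
table [ 17  35 137]
cradle (array([516. , -30.2]), array([149.8, 109.5]), 0.1, 2662)
rack (array([512.6, 226.6]), array([165.6, 208.9]), 2.52, 4606)
tray (array([ 507.8, -259. ]), array([ 93.8, 239.6]), 83.62, 3630)
bar (array([506.6, 228.2]), array([ 19.3, 200.7]), 2.79, 535)
```

View pics/crop1.png

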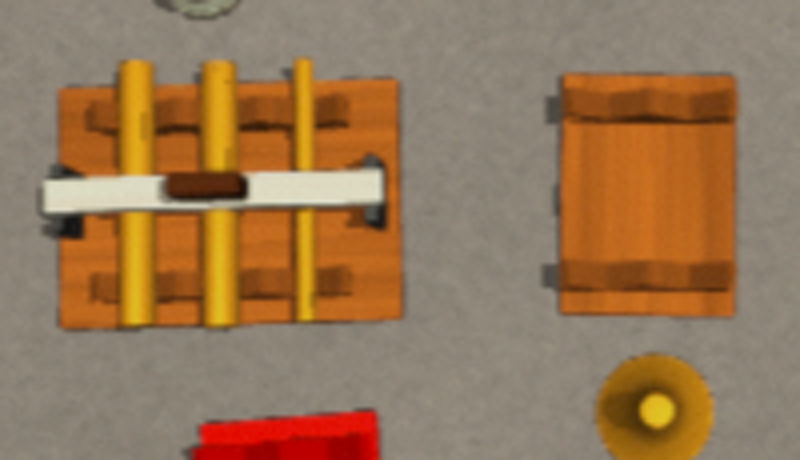

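The crop confirms the rack: thick tubes in the +y and middle grooves, slim in the -y groove. The brown cradle is empty. First move is a turn to the bar's jaw yaw.

```bash
cat >> h.py <<'E'
from scipy.spatial.transform import Rotation as Ro
def go(s,x,y,z,psi):  # psi deg; shift is in tool axes AFTER the turn; turn is rotvec in current tool axes
    R0=Ro.from_euler("xyz",s["tcp_rot"]); R1=Ro.from_euler("xyz",[np.pi,0,np.radians(psi)])
    print("turn",np.round((R0.inv()*R1).as_rotvec(),4),"shift mm after turn",np.round(R1.inv().apply(np.array([x,y,z])-s["eef_pos"]),1),
      "before turn",np.round(R0.inv().apply(np.array([x,y,z])-s["eef_pos"]),1),"t",s["clock"])
E
python3 - <<'E'
from rig import *
from h import *
go(sense(),506.6,228.2,200,92.8)
f=grab_frame("top")
print("bell base",ray(f,[(314,288)],10), "bell top",ray(f,[(314,288)],85))
m=mask(f,(5,110,60),(18,255,255),(165,195,262,275))
print("rack corners px crop->", ray(f,[(150+58/4,185+88/4),(150+400/4,185+78/4),(150+402/4,185+318/4),(150+58/4,185+328/4)],12)[:,:2].round(1))
print("handle",rect(f,mask(f,(0,150,40),(14,255,130),(185,222,220,242)),104))
E
```

```text
turn [-9.0000e-04 -7.0000e-04 -1.3549e+00] shift mm after turn [813.3 383.3  30.7] before turn [ 548.7 -712.3   31.5] t 0.15
bell base [[380.87847911 -38.4123794   10.        ]] bell top [[379.49542044 -37.09226359  85.        ]]
rack corners px crop-> [[574.1 335. ]
 [584.4 123.8]
 [435.5 118.3]
 [425.6 328.5]]
handle (array([507.4, 225.3]), array([13.9, 41.5]), 1.07, 107)
```

Emit:
play_rows --moves '[[[0,0,0],[0,0,-0.1355],60],[[0,0,0],[0,0,-0.1355],60],[[0,0,0],[0,0,-0.1355],60],[[0,0,0],[0,0,-0.1355],60],[[0,0,0],[0,0,-0.1355],60],[[0,0,0],[0,0,-0.1355],60],[[0,0,0],[0,0,-0.1355],60],[[0,0,0],[0,0,-0.1355],60],[[0,0,0],[0,0,-0.1355],60],[[0,0,0],[0,0,-0.1355],60]]'

```text
clock: 1.2
eef_pos: [163.5, -603.1, 231.1]
tcp_rot: [-3.141, -0.0, 1.625]
contact_force: [0.7, 0.3, -0.2]
opening: 0.6
```

Emit:
play_rows --moves '[[[0.04,0.019,0],[0,0,0],60],[[0.04,0.019,0],[0,0,0],60],[[0.04,0.019,0],[0,0,0],60],[[0.04,0.019,0],[0,0,0],60],[[0.04,0.019,0],[0,0,0],60],[[0.04,0.019,0],[0,0,0],60],[[0.04,0.019,0],[0,0,0],60],[[0.04,0.019,0],[0,0,0],60],[[0.04,0.019,0],[0,0,0],60],[[0.04,0.019,0],[0,0,0],60],[[0.04,0.019,0],[0,0,0],60],[[0.04,0.019,0],[0,0,0],60],[[0.04,0.019,0],[0,0,0],60],[[0.04,0.019,0],[0,0,0],60],[[0.04,0.019,0],[0,0,0],60],[[0.04,0.019,0],[0,0,0],60],[[0.04,0.019,0],[0,0,0],60],[[0.04,0.019,0],[0,0,0],60],[[0.04,0.019,0],[0,0,0],60],[[0.02,0.01,0],[0,0,0],60]]'

```text
clock: 3.2
eef_pos: [496.9, 197.2, 231.2]
tcp_rot: [3.141, -0.001, 1.622]
contact_force: [-0.0, -0.1, -0.2]
opening: 0.605
```

Run:
```python
from rig import *
from h import *
go(sense(),506.6,227.2,200,92.8)
f=grab_frame("wrist"); cv2.imwrite("pics/w1.png",f["pixels"][:,:,::-1]); np.savez("w1.npz",**f)
```

```text
turn [ 0.0007 -0.0008  0.0018] shift mm after turn [29.5 11.1 31.2] before turn [29.4 11.2 31.3] t 3.2
```

View pics/w1.png

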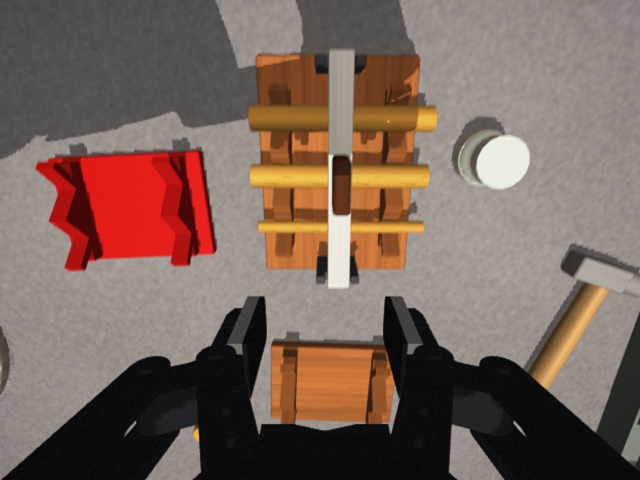

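The wrist view shows the bar at column ~341, the fin at (342,184), and the handle and brackets clear. I'll measure from it.

Run:
```python
from h import *
f=dict(np.load("w1.npz"))
print("bar",rect(f,mask(f,(0,0,150),(180,60,255),(322,45,360,292)),68),rect(f,mask(f,(0,0,110),(180,45,255),(327,46,356,292)),68))
print("fin",rect(f,mask(f,(0,150,20),(14,255,130),(325,145,360,225)),104))
print("bar ends",ray(f,[(342,48),(339,289)],68).round(1), "fin ends",ray(f,[(342,156),(342,186)],104).round(1))
```

```text
bar (array([510.6, 227. ]), array([ 34.5, 201.3]), 2.81, 4447) (array([510.8, 227.6]), array([ 26.1, 202.7]), 2.97, 4606)
fin (array([507.8, 231.1]), array([12.1, 42.1]), 3.27, 918)
bar ends [[503.8 329.4  68. ]
 [514.  128.4  68. ]] fin ends [[507.  252.9 104. ]
 [508.5 230.9 104. ]]
```

Emit:
play_rows --moves '[[[0.0152,0.0059,0],[0,0,0],50],[[0.0152,0.0059,0],[0,0,0],50],[[0,0,0.03],[0,0,0],50],[[0,0,0.03],[0,0,0],50],[[0,0,0.03],[0,0,0],50],[[0,0,0.03],[0,0,0],50],[[0,0,0.02],[0,0,0],50],[[0,0,0.01],[0,0,0],50],[[0,0,0.006],[0,0,0],50],[[0,0,0],[0,0,0],50]]'

```text
clock: 4.25
eef_pos: [506.3, 225.0, 75.3]
tcp_rot: [-3.141, 0.0, 1.619]
contact_force: [-0.4, 0.2, -0.1]
opening: 0.5
```

Emit:
play_rows --moves '[[[0,0,0],[0,0,0],0],[[0,0,0],[0,0,0],0],[[0,0,0],[0,0,0],0],[[0,0,0],[0,0,0],0],[[0,0,0],[0,0,0],0],[[0,0,0],[0,0,0],0],[[0,0,0],[0,0,0],0],[[0,0,0],[0,0,0],0]]' --squeeze 50

```text
clock: 5.05
eef_pos: [507.0, 225.3, 76.3]
tcp_rot: [3.14, -0.001, 1.62]
contact_force: [-0.8, -0.8, 6.8]
opening: 0.152
```

Emit:
play_rows --moves '[[[0,0,-0.005],[0,0,0],0],[[0,0,-0.01],[0,0,0],0],[[0,0,-0.01],[0,0,0],0],[[0,0,-0.02],[0,0,0],0],[[0,0,-0.02],[0,0,0],0],[[0,0,-0.02],[0,0,0],0],[[0,0,-0.02],[0,0,0],0],[[0,0,-0.02],[0,0,0],0],[[0,0,0],[0,0,0],0]]'

```text
clock: 5.95
eef_pos: [507.8, 225.7, 203.6]
tcp_rot: [3.137, -0.002, 1.62]
contact_force: [0.5, 0.0, -1.6]
opening: 0.156
```

Run:
```python
from rig import *
from h import *
s=sense();print(s["eef_pos"],s["tcp_rot"],s["opening"],s["contact_force"])
f=grab_frame("side"); cv2.imwrite("pics/s1.png",cv2.resize(f["pixels"][100:300,200:440],(720,600))[:,:,::-1])
f=grab_frame("top")
print("tray", rect(f,mask(f,(0,0,20),(180,90,85),(370,180,440,300)),14))
go(s,508,-259,210,-6.4)
```

```text
[507.78014115 225.66962599 203.60240498] [ 3.13656419e+00 -1.93425547e-03  1.61984226e+00] 0.15585503404398796 [ 0.50380678  0.0334016  -1.60949377]
tray (array([ 508. , -258.9]), array([ 94.2, 240. ]), 83.51, 3661)
turn [ 0.002  -0.0058  1.7315] shift mm after turn [ 54.2 481.6  -6.4] before turn [-484.1  -23.5   -7.5] t 5.95
```

View pics/s1.png

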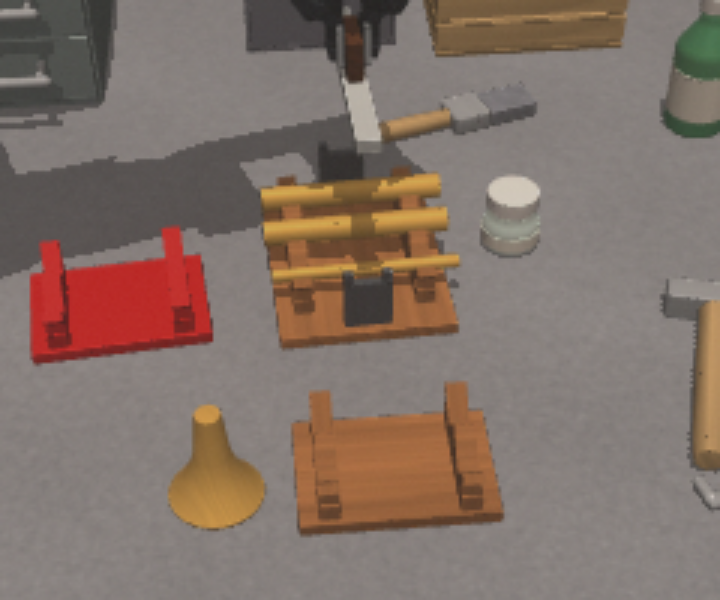

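Bar is lifted, with all three tubes still in the rack. Carrying it to the tray.

Emit:
play_rows --moves '[[[-0.015,-0.0015,0],[0,0,0],0],[[-0.03,-0.0015,0],[0,0,0],0],[[-0.03,-0.0015,0],[0,0,0],0],[[-0.03,-0.0015,0],[0,0,0],0],[[-0.03,-0.0015,0],[0,0,0],0],[[-0.03,-0.0015,0],[0,0,0],0],[[-0.03,-0.0015,0],[0,0,0],0],[[-0.03,-0.0015,0],[0,0,0],0],[[-0.03,-0.0015,0],[0,0,0],0],[[-0.03,-0.0015,0],[0,0,0],0],[[-0.03,-0.0015,0],[0,0,0],0],[[-0.03,-0.0015,0],[0,0,0],0],[[-0.03,-0.0015,0],[0,0,0],0],[[-0.03,-0.0015,0],[0,0,0],0],[[-0.03,-0.0015,0],[0,0,0],0],[[-0.03,-0.001,0],[0,0,0],0],[[-0.019,0,0],[0,0,0],0],[[0,0,0],[0,0,0],0]]'

```text
clock: 7.85
eef_pos: [505.7, -261.7, 199.3]
tcp_rot: [-3.14, -0.0, 1.617]
contact_force: [0.5, -0.6, -2.2]
opening: 0.155
```

Emit:
play_rows --moves '[[[0,0,0],[0,0,0.07],0],[[0,0,0],[0,0,0.1],0],[[0,0,0],[0,0,0.1],0],[[0,0,0],[0,0,0.1],0],[[0,0,0],[0,0,0.1],0],[[0,0,0],[0,0,0.1],0],[[0,0,0],[0,0,0.1],0],[[0,0,0],[0,0,0.1],0],[[0,0,0],[0,0,0.1],0],[[0,0,0],[0,0,0.1],0],[[0,0,0],[0,0,0.1],0],[[0,0,0],[0,0,0.1],0],[[0,0,0],[0,0,0.1],0],[[0,0,0],[0,0,0.1],0],[[0,0,0],[0,0,0.1],0],[[0,0,0],[0,0,0.1],0],[[0,0,0],[0,0,0.1],0],[[0,0,0],[0,0,0.06],0],[[0,0,0],[0,0,0],0]]'

```text
clock: 9.75
eef_pos: [506.0, -258.5, 199.7]
tcp_rot: [-3.141, 0.001, -0.11]
contact_force: [-0.7, -0.3, -2.6]
opening: 0.149
```

Run:
```python
from rig import *
from h import *
s=sense();print(s["eef_pos"],s["tcp_rot"],s["opening"])
go(s,508,-259,80,-6.45)
f=grab_frame("side"); cv2.imwrite("pics/s2.png",cv2.resize(f["pixels"][200:400,220:460],(720,600))[:,:,::-1])
```

```text
[ 505.96922581 -258.53682656  199.71695771] [-3.14079393e+00  1.24724436e-03 -1.10438330e-01] 0.14927392453349264
turn [-0.0008  0.0012  0.0021] shift mm after turn [  2.1   0.2 119.7] before turn [  2.2   0.3 119.7] t 9.75
```

View pics/s2.png

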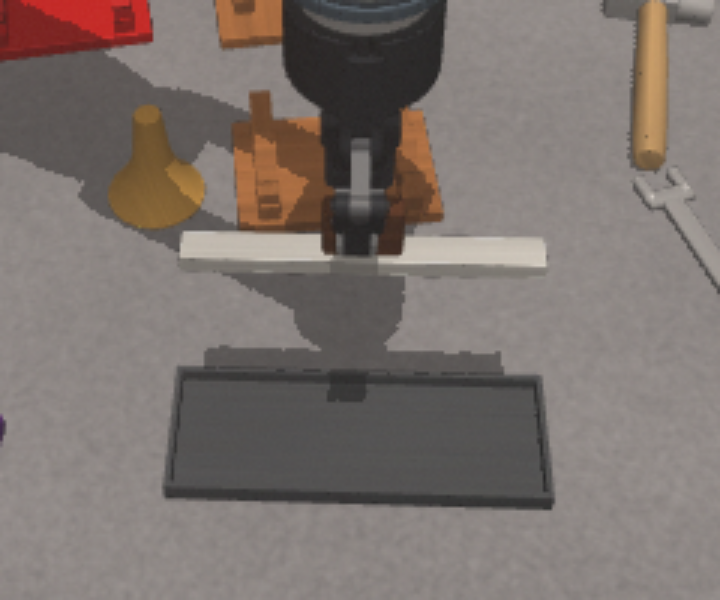

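The bar hangs level and parallel to the tray. Lowering.

Emit:
play_rows --moves '[[[0.001,0,0.02],[0,0,0],0],[[0.001,0,0.025],[0,0,0],0],[[0,0,0.025],[0,0,0],0],[[0,0,0.025],[0,0,0],0],[[0,0,0.025],[0,0,0],0],[[0,0,0.02],[0,0,0],0],[[0,0,0.02],[0,0,0],0],[[0,0,0.008],[0,0,0],0],[[0,0,0],[0,0,0],0],[[0,0,0.002],[0,0,0],0],[[0,0,0.002],[0,0,0],0],[[0,0,0.002],[0,0,0],0],[[0,0,0],[0,0,0],0]]'

```text
clock: 11.1
eef_pos: [508.6, -259.9, 26.6]
tcp_rot: [3.141, -0.0, -0.11]
contact_force: [-0.0, -0.2, -1.0]
opening: 0.157
```

Emit:
play_rows --moves '[[[0,0,0.001],[0,0,0],0],[[0,0,0.001],[0,0,0],0],[[0,0,0.001],[0,0,0],0],[[0,0,0],[0,0,0],0]]'

```text
clock: 11.5
eef_pos: [508.6, -260.0, 24.3]
tcp_rot: [3.141, -0.0, -0.11]
contact_force: [-3.8, 1.8, 11.5]
opening: 0.153
```

Contact (11 N up): bar is on the floor. Release slowly and rise.

Emit:
play_rows --moves '[[[0,0,-0.001],[0,0,0],20],[[0,0,0],[0,0,0],30],[[0,0,0],[0,0,0],40],[[0,0,0],[0,0,0],40],[[0,0,0],[0,0,0],40],[[0,0,-0.01],[0,0,0],40],[[0,0,-0.02],[0,0,0],40],[[0,0,-0.04],[0,0,0],40],[[0,0,-0.04],[0,0,0],40],[[0,0,-0.04],[0,0,0],40],[[0,0,-0.03],[0,0,0],40],[[0,0,0],[0,0,0],40]]'

```text
clock: 12.7
eef_pos: [510.8, -261.0, 209.7]
tcp_rot: [3.139, -0.008, -0.11]
contact_force: [0.5, -0.3, -1.2]
opening: 0.399
```

Run:
```python
from rig import *
from h import *
s=sense()
f=grab_frame("top"); im=f["pixels"].copy()
print("bar side-view check")
g=grab_frame("side"); print("bar side",rect(g,mask(g,(0,0,140),(180,60,255),(275,310,405,370)),16))
h=cv2.cvtColor(im,cv2.COLOR_RGB2HSV)
# tubes: brass mask hue>=18, silhouettes at axis height
m=mask(f,(18,180,120),(30,255,255),(165,190,262,280))
n,l,st,c=cv2.connectedComponentsWithStats(m)
for k in range(1,n):
    if st[k,4]<40: continue
    ys,xs=np.nonzero(l==k); P=ray(f,np.c_[xs,ys],41.5)[:,:2].astype(np.float32); r=cv2.minAreaRect(P); print("tube",np.round(r[0],1),np.round(r[1],1),round(r[2],2))
# cradle corners
m=mask(f,(5,110,60),(18,255,255),(280,195,345,272))
print("cradle",rect(f,m,12))
a=cv2.resize(im[190:300,160:440],(800,314),interpolation=cv2.INTER_CUBIC); b=cv2.resize(g["pixels"][290:390,260:420],(448,280))
o=np.zeros((594,800,3),np.uint8); o[:314]=a; o[314:,:448]=b; cv2.imwrite("pics/c3.png",o[:,:,::-1])
```

```text
bar side-view check
bar side (array([ 582.3, -234.4]), array([ 96.9, 116.9]), 78.17, 796)
tube [507.4 277.8] [160.4  19.3] 2.36
tube [507.1 227.2] [158.1  19.2] 2.14
tube [510.5 176.7] [158.    9.7] 1.9
cradle (array([515.4, -30.9]), array([151.5, 109.3]), 0.75, 2662)
```

View pics/c3.png

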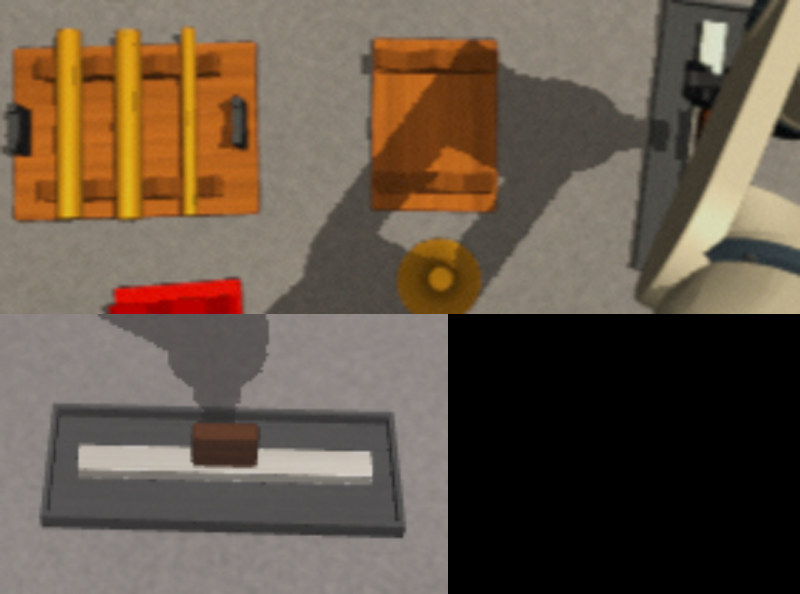

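Bar lies flat in the tray, handle up and let go; the tubes are undisturbed. Next is the outer (+y) thick tube.

Run:
```python
from rig import *
from h import *
go(sense(),507.3,278,150,2.5)
```

```text
turn [ 0.0008 -0.0017 -0.1538] shift mm after turn [  22.1 -537.5   55.3] before turn [ -60.6 -534.5   54.9] t 12.8
```

Emit:
play_rows --moves '[[[0,0,0],[0,0,-0.077],42],[[0,0,0],[0,0,-0.077],42],[[0.002,-0.035,0],[0,0,0],42],[[0.002,-0.035,0],[0,0,0],42],[[0.002,-0.035,0],[0,0,0],42],[[0.002,-0.035,0],[0,0,0],42],[[0.002,-0.035,0],[0,0,0],42],[[0.002,-0.035,0],[0,0,0],42],[[0.002,-0.035,0],[0,0,0],42],[[0.002,-0.035,0],[0,0,0],42],[[0.002,-0.035,0],[0,0,0],42],[[0.002,-0.035,0],[0,0,0],42],[[0.002,-0.035,0],[0,0,0],42],[[0,-0.035,0],[0,0,0],42],[[0,-0.035,0],[0,0,0],42],[[0,-0.035,0.02],[0,0,0],42],[[0,-0.03,0.02],[0,0,0],42],[[0,-0.0175,0.015],[0,0,0],42],[[0,0,0],[0,0,0],42]]'

```text
clock: 14.7
eef_pos: [504.8, 278.8, 146.0]
tcp_rot: [3.139, 0.005, 0.046]
contact_force: [0.2, -0.3, -0.2]
opening: 0.42
```

Run:
```python
from rig import *
from h import *
s=sense();go(s,507.3,278,24,2.5)
f=grab_frame("wrist"); cv2.imwrite("pics/w2.png",f["pixels"][:,:,::-1]); np.savez("w2.npz",**f)
m=mask(f,(17,170,90),(30,255,255),(0,0,640,480))
n,l,st,c=cv2.connectedComponentsWithStats(m)
for k in range(1,n):
    if st[k,4]<300: continue
    ys,xs=np.nonzero(l==k); P=ray(f,np.c_[xs,ys],41.5)[:,:2].astype(np.float32); r=cv2.minAreaRect(P); print("tube",c[k].round(),np.round(r[0],1),np.round(r[1],1),round(r[2],2))
```

```text
turn [0.0022 0.0048 0.0023] shift mm after turn [  2.4   0.9 122. ] before turn [  3.    0.6 122. ] t 14.7
tube [462. 222.] [513.9 181.1] [157.   12.1] 2.77
tube [324. 225.] [505.3 278. ] [164.3  21.4] 2.85
tube [395. 211.] [517.7 228.4] [140.3  21.6] 2.73
tube [628. 366.] [404.6  26.9] [58.5 20.7] 18.08
```

View pics/w2.png

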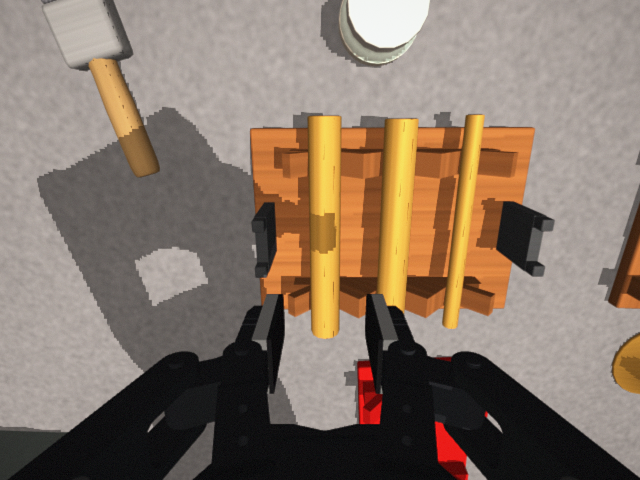

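The wrist view shows tube 1 centred between the fingers (column 324, y = 278 mm). Descend and grip.

Emit:
play_rows --moves '[[[0.001,0.0005,0.025],[0,0,0],42],[[0,0,0.025],[0,0,0],42],[[0,0,0.025],[0,0,0],42],[[0,0,0.02],[0,0,0],42],[[0,0,0.015],[0,0,0],42],[[0,0,0.01],[0,0,0],42],[[0,0,0.002],[0,0,0],42],[[0,0,0],[0,0,0],42]]'

```text
clock: 15.55
eef_pos: [508.2, 277.5, 27.6]
tcp_rot: [-3.142, -0.0, 0.044]
contact_force: [1.0, 0.0, 0.1]
opening: 0.417
```

Emit:
play_rows --moves '[[[0,0,0],[0,0,0],0],[[0,0,0],[0,0,0],0],[[0,0,0],[0,0,0],0],[[0,0,0],[0,0,0],0],[[0,0,0],[0,0,0],0],[[0,0,0],[0,0,0],0]]' --squeeze 50

```text
clock: 16.15
eef_pos: [508.8, 278.7, 28.5]
tcp_rot: [-3.14, -0.002, 0.044]
contact_force: [-2.0, 4.3, 7.7]
opening: 0.24
```

Held 6 mm above centre; re-grip lower for security.

Emit:
play_rows --moves '[[[0,0,0],[0,0,0],40],[[0,0,0],[0,0,0],40],[[0,0,0],[0,0,0],40],[[0,0,0.004],[0,0,0],40],[[0,0,0.003],[0,0,0],40],[[0,0,0],[0,0,0],40],[[0,0,0],[0,0,0],0],[[0,0,0],[0,0,0],0],[[0,0,0],[0,0,0],0],[[0,0,0],[0,0,0],0],[[0,0,0],[0,0,0],0],[[0,0,0],[0,0,0],0]]'

```text
clock: 17.35
eef_pos: [508.6, 278.8, 20.7]
tcp_rot: [-3.14, -0.002, 0.044]
contact_force: [-0.6, 4.4, 5.1]
opening: 0.239
```

Emit:
play_rows --moves '[[[0,0,-0.005],[0,0,0],0],[[0,0,-0.01],[0,0,0],0],[[0,0,-0.01],[0,0,0],0],[[0,0,-0.02],[0,0,0],0],[[0,0,-0.03],[0,0,0],0],[[0,0,-0.03],[0,0,0],0],[[0,0,-0.03],[0,0,0],0],[[0,0,-0.015],[0,0,0],0],[[0,0,0],[0,0,0],0]]'

```text
clock: 18.25
eef_pos: [509.1, 278.2, 172.7]
tcp_rot: [-3.14, -0.004, 0.044]
contact_force: [0.7, 0.0, -1.4]
opening: 0.242
```

Run:
```python
from rig import *
from h import *
s=sense();print(s["eef_pos"],s["opening"])
go(s,516,-55.5,s["eef_pos"][2],0.5)
f=grab_frame("side"); cv2.imwrite("pics/s4.png",cv2.resize(f["pixels"][100:300,200:440],(720,600))[:,:,::-1])
```

```text
[509.11798306 278.20729362 172.73892471] 0.24202940597361444
turn [-0.0019 -0.0039  0.0349] shift mm after turn [  4.  333.8   0. ] before turn [ -7.7 333.7  -0.7] t 18.25
```

View pics/s4.png

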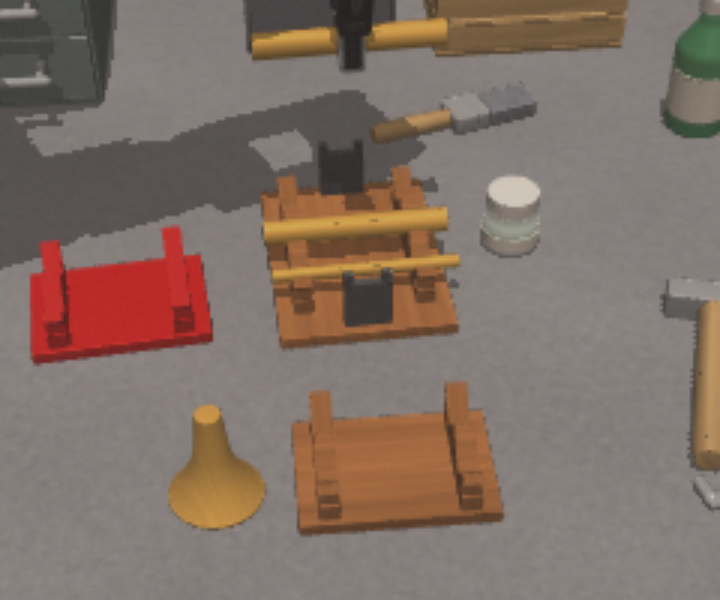

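Tube 1 is held level; carrying it to the cradle's right groove.

Emit:
play_rows --moves '[[[0,0.012,0],[0,0,0.035],0],[[0.001,0.028,0],[0,0,0],0],[[0.001,0.03,0],[0,0,0],0],[[0.001,0.03,0],[0,0,0],0],[[0.001,0.03,0],[0,0,0],0],[[0.001,0.03,0],[0,0,0],0],[[0,0.03,0],[0,0,0],0],[[0,0.03,0],[0,0,0],0],[[0,0.03,0],[0,0,0],0],[[0,0.03,0],[0,0,0],0],[[0,0.03,0],[0,0,0],0],[[0,0.015,0],[0,0,0],0],[[0,0.009,0],[0,0,0],0],[[0,0,0],[0,0,0],0]]'

```text
clock: 19.7
eef_pos: [515.7, -56.9, 169.5]
tcp_rot: [-3.141, 0.001, 0.007]
contact_force: [-0.8, 0.1, -0.4]
opening: 0.241
```

Run:
```python
from rig import *
from h import *
s=sense();go(s,517,-55.5,s["eef_pos"][2],0.5)
f=grab_frame("wrist"); cv2.imwrite("pics/w3.png",f["pixels"][:,:,::-1]); np.savez("w3.npz",**f)
```

```text
turn [-0.0002  0.0013 -0.0018] shift mm after turn [ 1.3 -1.4 -0. ] before turn [ 1.3 -1.4 -0. ] t 19.7
```

View pics/w3.png

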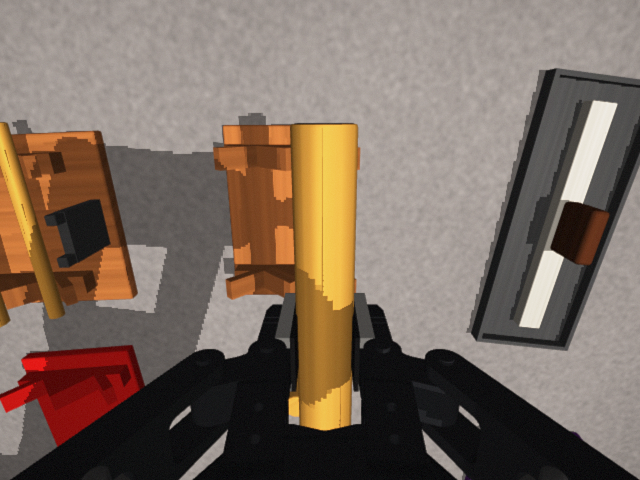

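Run:
```python
from h import *
f=dict(np.load("w3.npz"))
print("far-left plank corner, left edge z12",ray(f,[(222,125),(229,185),(231,245)],12).round(1))
print("comb top-left ends z51? ",ray(f,[(215,148),(359,148)],51).round(1))
print(proj(f,[[591,23,12],[591,-85,12],[568,22,38],[568,-55.5,26]]).round(0))
```

```text
far-left plank corner, left edge z12 [[591.9  23.9  12. ]
 [544.4  22.   12. ]
 [491.5  24.3  12. ]]
comb top-left ends z51?  [[577.1  19.6  51. ]
 [577.7 -81.3  51. ]]
[[223. 126.]
 [360. 127.]
 [218. 159.]
 [322. 158.]]
```

Cradle centre is confirmed at y ≈ -30.7. Lowering.

Emit:
play_rows --moves '[[[0.0013,-0.0014,0.015],[0,0,0],0],[[0,0,0.025],[0,0,0],0],[[0,0,0.025],[0,0,0],0],[[0,0,0.025],[0,0,0],0],[[0,0,0.02],[0,0,0],0],[[0,0,0.015],[0,0,0],0],[[0,0,0.01],[0,0,0],0],[[0,0,0.007],[0,0,0],0],[[0,0,0.002],[0,0,0],0],[[0,0,0.002],[0,0,0],0],[[0,0,0],[0,0,0],0]]'

```text
clock: 20.85
eef_pos: [517.9, -54.8, 24.6]
tcp_rot: [3.142, -0.001, 0.009]
contact_force: [-0.5, 0.8, -0.4]
opening: 0.242
```

Emit:
play_rows --moves '[[[0,0,0.001],[0,0,0],0],[[0,0.0003,0.001],[0,0,0],0],[[0,0.0003,0.001],[0,0,0],0],[[0,0,0],[0,0,0],0],[[0,0,0],[0,0,0],0]]'

```text
clock: 21.35
eef_pos: [517.8, -55.4, 21.7]
tcp_rot: [-3.142, -0.0, 0.009]
contact_force: [-1.0, 0.6, 6.1]
opening: 0.24
```

Emit:
play_rows --moves '[[[0,0,0],[0,0,0],28],[[0,0,0],[0,0,0],34],[[0,0,0],[0,0,0],40],[[0,0,0],[0,0,0],40],[[0,0,0],[0,0,0],40],[[0,0,-0.01],[0,0,0],40],[[0,0,-0.02],[0,0,0],40],[[0,0,-0.03],[0,0,0],40],[[0,0,-0.04],[0,0,0],40],[[0,0,-0.04],[0,0,0],40],[[0,0,0],[0,0,0],40]]'

```text
clock: 22.45
eef_pos: [520.9, -55.8, 167.1]
tcp_rot: [3.141, -0.009, 0.009]
contact_force: [0.9, 0.8, 0.6]
opening: 0.4
```

Run:
```python
from rig import *
from h import *
s=sense();print(s["eef_pos"]);go(s,507.6,228.2,150,2.7)
f=grab_frame("side"); g=grab_frame("wrist")
a=cv2.resize(f["pixels"][140:290,240:400],(480,450)); b=cv2.resize(g["pixels"],(320,240))
o=np.zeros((450,800,3),np.uint8); o[:,:480]=a;o[:240,480:]=b; cv2.imwrite("pics/s5.png",o[:,:,::-1])
m=mask(g,(17,170,90),(30,255,255),(0,0,640,480))
n,l,st,c=cv2.connectedComponentsWithStats(m)
for k in range(1,n):
    if st[k,4]<300: continue
    ys,xs=np.nonzero(l==k); P=ray(g,np.c_[xs,ys],41.5)[:,:2].astype(np.float32); r=cv2.minAreaRect(P); print("tube",c[k].round(),np.round(r[0],1),np.round(r[1],1),round(r[2],2))
```

```text
[520.92989308 -55.82699277 167.12349946]
turn [ 0.0013 -0.0093 -0.0384] shift mm after turn [ 1.000e-01 -2.843e+02  1.710e+01] before turn [ -11.  -284.2   16.7] t 22.45
tube [315. 285.] [464.2 -52.1] [ 48.6 265.7] 82.83
tube [ 26. 230.] [514.  172.1] [156.6  14.2] 2.39
```

View pics/s5.png

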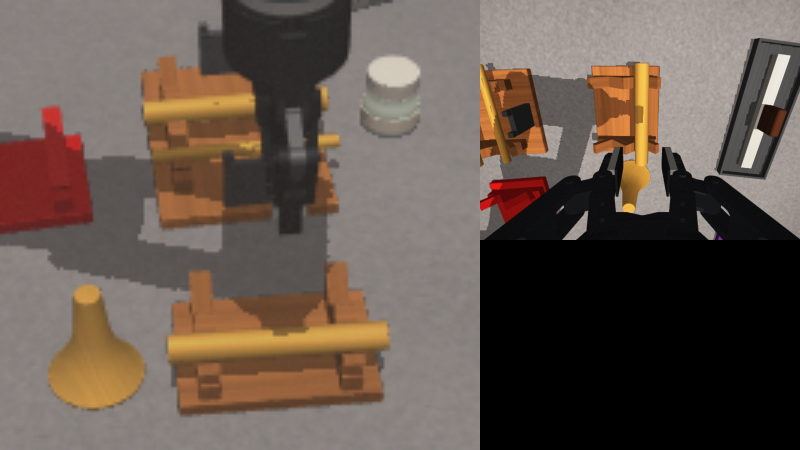

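Tube 1 is seated in the right groove. Now the middle tube.

Emit:
play_rows --moves '[[[0,0,0],[0,0,-0.0385],40],[[0,-0.03,0],[0,0,0],40],[[0,-0.035,0],[0,0,0],40],[[0,-0.035,0],[0,0,0],40],[[0,-0.035,0],[0,0,0],40],[[0,-0.035,0],[0,0,0],40],[[0,-0.035,0],[0,0,0],40],[[0,-0.035,0],[0,0,0],40],[[0,-0.03,0.01],[0,0,0],40],[[0,-0.014,0.007],[0,0,0],40],[[0,0,0],[0,0,0],40],[[0,0,0],[0,0,0],40]]'

```text
clock: 23.75
eef_pos: [503.4, 227.4, 143.3]
tcp_rot: [3.14, 0.002, 0.048]
contact_force: [-0.5, 0.9, 1.0]
opening: 0.4
```

Run:
```python
from rig import *
from h import *
s=sense();go(s,507.6,228,22,2.7)
g=grab_frame("wrist")
m=mask(g,(17,170,90),(30,255,255),(0,0,640,480))
n,l,st,c=cv2.connectedComponentsWithStats(m)
for k in range(1,n):
    if st[k,4]<300: continue
    ys,xs=np.nonzero(l==k); P=ray(g,np.c_[xs,ys],41.5)[:,:2].astype(np.float32); r=cv2.minAreaRect(P); print("tube",c[k].round(),np.round(r[0],1),np.round(r[1],1),round(r[2],2))
```

```text
turn [0.0012 0.0021 0.0008] shift mm after turn [  4.2  -0.4 121.3] before turn [  4.5  -0.6 121.3] t 23.75
tube [393. 207.] [522.6 180.3] [138.9  11.3] 2.75
tube [322. 224.] [505.5 228.1] [165.1  21.3] 2.84
tube [604. 363.] [399.1  -2.2] [86.7 61. ] 18.06
```

Emit:
play_rows --moves '[[[0.004,-0.0006,0.02],[0,0,0],40],[[0,0,0.025],[0,0,0],40],[[0,0,0.025],[0,0,0],40],[[0,0,0.02],[0,0,0],40],[[0,0,0.015],[0,0,0],40],[[0,0,0.01],[0,0,0],40],[[0,0,0.006],[0,0,0],40],[[0,0,0],[0,0,0],40],[[0,0,0],[0,0,0],40]]'

```text
clock: 24.7
eef_pos: [508.5, 229.1, 23.8]
tcp_rot: [-3.141, -0.001, 0.047]
contact_force: [0.6, -0.9, -0.4]
opening: 0.398
```

Emit:
play_rows --moves '[[[0,0.0008,0.002],[0,0,0],40],[[0,0,0],[0,0,0],0],[[0,0,0],[0,0,0],0],[[0,0,0],[0,0,0],0],[[0,0,0],[0,0,0],0],[[0,0,0],[0,0,0],0],[[0,0,0],[0,0,0],0]]'

```text
clock: 25.4
eef_pos: [508.6, 228.7, 21.8]
tcp_rot: [-3.141, -0.001, 0.047]
contact_force: [-1.4, 3.6, 5.9]
opening: 0.244
```

Emit:
play_rows --moves '[[[0,0,-0.005],[0,0,0],0],[[0,0,-0.01],[0,0,0],0],[[0,0,-0.01],[0,0,0],0],[[0,0,-0.02],[0,0,0],0],[[0,0,-0.03],[0,0,0],0],[[0,0,-0.03],[0,0,0],0],[[0,0,-0.03],[0,0,0],0],[[0,0,-0.015],[0,0,0],0],[[0,0,0],[0,0,0],0]]'

```text
clock: 26.3
eef_pos: [509.6, 228.7, 174.4]
tcp_rot: [-3.14, -0.005, 0.047]
contact_force: [0.5, 1.0, -1.6]
opening: 0.243
```

Run:
```python
from rig import *
from h import *
s=sense();go(s,517,-5.5,s["eef_pos"][2],0.5)
g=grab_frame("wrist"); cv2.imwrite("pics/w4.png",cv2.resize(g["pixels"],(480,360))[:,:,::-1])
f=grab_frame("top"); m=mask(f,(18,180,120),(30,255,255),(280,190,345,272)); print("seated tube",rect(f,m,41.5))
```

```text
turn [-0.0017 -0.0047  0.0385] shift mm after turn [  5.4 234.2   0. ] before turn [ -3.6 234.3  -0.4] t 26.3
seated tube (array([517.2, -55. ]), array([158.3,  19.3]), 0.83, 526)
```

View pics/w4.png

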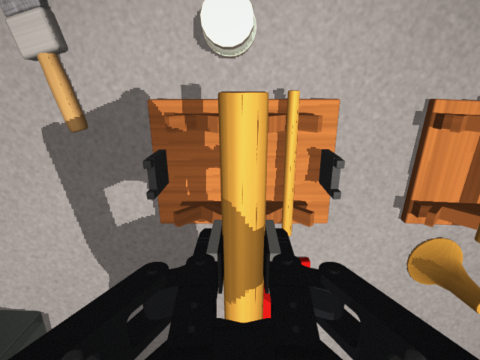

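Tube 2 is held and the slim tube is in place. Tube 1 measures at (517, -55), so the left seat is about y = -5.3. Carrying.

Emit:
play_rows --moves '[[[0,0.012,0],[0,0,0.037],0],[[0.001,0.025,0],[0,0,0],0],[[0.001,0.028,0],[0,0,0],0],[[0.001,0.03,0],[0,0,0],0],[[0.001,0.03,0],[0,0,0],0],[[0.001,0.03,0],[0,0,0],0],[[0.001,0.03,0],[0,0,0],0],[[0,0.025,0],[0,0,0],0],[[0,0.014,0],[0,0,0],0],[[0,0.009,0],[0,0,0],0],[[0,0,0],[0,0,0],0],[[0,0,0],[0,0,0],0]]'

```text
clock: 27.6
eef_pos: [516.9, -4.2, 171.1]
tcp_rot: [-3.141, 0.0, 0.01]
contact_force: [0.5, -0.1, -1.5]
opening: 0.241
```

Run:
```python
from rig import *
from h import *
s=sense();print(s["eef_pos"],s["opening"]);go(s,517,-5.3,25,0.6)
```

```text
[516.88513225  -4.23242194 171.07486274] 0.24121464410783988
turn [-0.0003  0.0004 -0.0005] shift mm after turn [1.000e-01 1.100e+00 1.461e+02] before turn [  0.2   1.1 146.1] t 27.6
```

Emit:
play_rows --moves '[[[0,0.0011,0.015],[0,0,0],0],[[0,0,0.025],[0,0,0],0],[[0,0,0.025],[0,0,0],0],[[0,0,0.025],[0,0,0],0],[[0,0,0.02],[0,0,0],0],[[0,0,0.015],[0,0,0],0],[[0,0,0.01],[0,0,0],0],[[0,0,0.007],[0,0,0],0],[[0,0,0.003],[0,0,0],0],[[0,0,0],[0,0,0],0],[[0,0,0],[0,0,0],0]]'

```text
clock: 28.7
eef_pos: [517.4, -5.7, 26.8]
tcp_rot: [-3.142, -0.001, 0.01]
contact_force: [0.8, -0.4, -1.1]
opening: 0.238
```

Emit:
play_rows --moves '[[[0,0,0.002],[0,0,0],0],[[0,0,0.001],[0,0,0],0],[[0,0,0.001],[0,0,0],0],[[0,0,0.0007],[0,0,0],0],[[0,0,0],[0,0,0],0],[[0,0,0],[0,0,0],0]]'

```text
clock: 29.3
eef_pos: [517.4, -5.5, 22.7]
tcp_rot: [-3.141, -0.001, 0.01]
contact_force: [-2.9, 4.1, 14.2]
opening: 0.24
```

Contact at the expected height. Release and rise.

Emit:
play_rows --moves '[[[0,0,0],[0,0,0],28],[[0,0,0],[0,0,0],34],[[0,0,0],[0,0,0],40],[[0,0,0],[0,0,0],40],[[0,0,0],[0,0,0],40],[[0,0,-0.01],[0,0,0],40],[[0,0,-0.02],[0,0,0],40],[[0,0,-0.03],[0,0,0],40],[[0,0,-0.04],[0,0,0],40],[[0,0,-0.04],[0,0,0],40],[[0,0,-0.04],[0,0,0],40],[[-0.04,0,-0.03],[0,0,0],40],[[-0.04,0,-0.02],[0,0,0],40],[[-0.04,0,0],[0,0,0],40],[[0,0,0],[0,0,0],40],[[0,0,0],[0,0,0],40]]'

```text
clock: 30.9
eef_pos: [396.9, -7.1, 252.5]
tcp_rot: [3.142, -0.002, 0.01]
contact_force: [1.2, 1.1, -0.1]
opening: 0.4
```

Run:
```python
from rig import *
from h import *
f=grab_frame("side"); g=grab_frame("top"); s=sense(); print(s["clock"],s["contact_force"])
a=cv2.resize(f["pixels"][130:380,240:440],(400,500)); b=cv2.resize(g["pixels"][180:300,150:440],(400,166))
o=np.zeros((500,800,3),np.uint8); o[:,:400]=a;o[:166,400:]=b; cv2.imwrite("pics/fin.png",o[:,:,::-1])
m=mask(g,(18,180,120),(30,255,255),(215,190,345,272))
n,l,st,c=cv2.connectedComponentsWithStats(m)
for k in range(1,n):
    if st[k,4]<60: continue
    ys,xs=np.nonzero(l==k); P=ray(g,np.c_[xs,ys],41.5)[:,:2].astype(np.float32); r=cv2.minAreaRect(P); print("tube",np.round(r[0],1),np.round(r[1],1),round(r[2],2))
```

```text
31.0 [ 0.34081596  0.36150584 -0.2418257 ]
tube [547.7  -6. ] [95.4 19.4] 1.04
tube [547.4 -55.7] [97.9 17. ] 0.9
tube [511.7 176.9] [155.8  11.7] 3.11
```

Run:
```python
from rig import *
from h import *
f=grab_frame("side"); h=cv2.cvtColor(f["pixels"],cv2.COLOR_RGB2HSV)
m=mask(f,(18,170,110),(30,255,255),(295,225,375,285))
n,l,st,c=cv2.connectedComponentsWithStats(m)
for k in range(1,n):
    if st[k,4]>40: print("side blob",st[k],c[k].round(1))
for y in(-5.5,-55.3):
  print("expected axis centre/ends", y, proj(f,[[516,y,41.5],[436,y-1,41.5],[596,y+1,41.5]]).round(1).tolist(), "10mm high:",proj(f,[[516,y,51.5]]).round(1).tolist())
b=mask(f,(0,0,140),(180,70,255),(285,325,395,360)); print("bar px",cv2.boundingRect(b),"exp",proj(f,[[608,-270,16],[409,-248,16],[508.5,-259,16],[508.5,-259,4]]).round(1).tolist())
```

```text
expected axis centre/ends -5.5 [[328.9, 237.6], [293.4, 240.1], [364.1, 235.1]] 10mm high: [[328.9, 234.4]]
expected axis centre/ends -55.3 [[331.0, 253.7], [294.3, 256.4], [367.4, 251.0]] 10mm high: [[331.1, 250.5]]
bar px (288, 337, 105, 14) exp [[390.1, 341.9], [285.0, 339.4], [337.3, 340.6], [337.2, 344.1]]
```

Run:
```python
from rig import *
from h import *
f=grab_frame("side"); h=cv2.cvtColor(f["pixels"],cv2.COLOR_RGB2HSV)
for c in (300,345): print(c,[(r,*map(int,h[r,c])) for r in range(226,266)])
print(proj(f,[[[300,345][0]*0+450,-6,41.5],[551,-6,41.5],[450,-55.5,41.5],[549,-55.5,41.5]]).round(1).tolist())
```

```text
300 [(226, 8, 20, 139), (227, 14, 20, 138), (228, 12, 19, 135), (229, 8, 20, 137), (230, 10, 17, 136), (231, 5, 20, 139), (232, 9, 18, 138), (233, 11, 20, 138), (234, 9, 18, 139), (235, 17, 122, 165), (236, 18, 161, 208), (237, 20, 158, 210), (238, 21, 153, 212), (239, 18, 164, 210), (240, 18, 161, 190), (241, 17, 156, 168), (242, 18, 154, 147), (243, 18, 150, 122), (244, 17, 135, 98), (245, 12, 138, 98), (246, 13, 141, 101), (247, 12, 140, 102), (248, 12, 140, 106), (249, 12, 144, 108), (250, 12, 155, 166), (251, 16, 159, 167), (252, 18, 166, 203), (253, 20, 160, 211), (254, 21, 152, 211), (255, 19, 160, 212), (256, 18, 163, 200), (257, 18, 161, 179), (258, 17, 158, 157), (259, 17, 151, 137), (260, 16, 136, 103), (261, 14, 135, 102), (262, 13, 139, 110), (263, 12, 136, 111), (264, 12, 139, 108), (265, 12, 142, 108)]
345 [(226, 12, 19, 134), (227, 8, 15, 134), (228, 6, 19, 135), (229, 10, 17, 132), (230, 9, 19, 134), (231, 6, 18, 138), (232, 17, 118, 155), (233, 18, 161, 199), (234, 18, 160, 211), (235, 20, 154, 212), (236, 19, 158, 211), (237, 17, 163, 202), (238, 18, 162, 180), (239, 18, 155, 158), (240, 18, 151, 130), (241, 16, 141, 98), (242, 13, 136, 101), (243, 12, 141, 103), (244, 11, 137, 104), (245, 12, 140, 106), (246, 12, 141, 110), (247, 12, 153, 163), (248, 16, 159, 160), (249, 18, 164, 196), (250, 18, 161, 211), (251, 20, 156, 211), (252, 19, 159, 210), (253, 18, 160, 210), (254, 17, 159, 188), (255, 17, 156, 168), (256, 17, 156, 144), (257, 17, 147, 111), (258, 13, 136, 94), (259, 12, 137, 104), (260, 13, 142, 106), (261, 12, 139, 103), (262, 12, 140, 104), (263, 12, 152, 158), (264, 12, 153, 153), (265, 13, 152, 148)]
[[299.6, 239.6], [344.4, 236.8], [300.7, 255.7], [346.1, 252.8]]
```

Both tubes are within 0.3 px of their expected seats in the side view. The bar's pixels match as well.

```bash
python3 -c "
from rig import *
print(sign_off(), sense()['clock'])"
```

```text
the job is handed in; nothing more can be done
the job is handed in; nothing more can be done
```

The job is done and handed in at about 31 s of the 72 s allowed; sign-off reports no verdict. I lifted the bar out by its fin and laid it flat in the tray. Then I put the outer thick tube in the cradle's right groove and the middle one in its left groove.

**Last checks:**
- **Thick tubes:** in the side view both axes lie within 0.3 px of the expected seats. The top view puts their far ends at x ≈ 595–596 mm, so they are centred lengthwise to a few mm. The gripper hid their near halves there, so this rests on the far ends plus an earlier full view of tube 1, which gave a centre of 517 mm.
- **Bar:** it lies flat, handle up, in the side view, and its final pixels agree with the expected place.
- **Slim tube:** it measures within about 1 mm of its earlier place.
- **Robot:** the gripper is clear and the contact force is about zero.

**Failed or disagreeing checks:** I could not view the final picture because the limit of 12 was reached, so the last check is numeric only. Three colour-mask measurements gave useless numbers:
- the bar in the side view, thrown off by a loose mask
- tube 1 in the wrist view, which merged with the bell
- the cradle tubes in the side view, where the mask found nothing, so I used pixel profiles instead

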